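# Clamp a glass slab with the torque-limiting knob

## Task

Slide the thick amber glass slab sideways along the fixture's back fence, flat on the bed and without lifting it, from the yellow corner marks into the green corner marks under the pressure foot. Then clamp it: turn the red wing knob clockwise until its torque clutch slips with a click, and stop there (one click is enough, never more than three). Leave the slab clamped, and do not disturb the jar, the hand pad and the pliers.

Things in the scene. Friction and masses are not known exactly. Their poses are not given: they have to be found in the camera images.
- fixture: Glass hold-down fixture, fixed. Origin: on the spindle's upright axis, at table height; z up, x away from the robot, y along the fence to the loading end. Grey bed 20 mm thick, x -75 to 155, y -115 to 325 mm. Back fence: face at x 47, 12 wide, 14 mm above the bed. Post at x 112; its arm (30 wide, top 100 mm above the table) reaches to the spindle boss (38 dia., underside at 77 mm).
- place (a point): Centre of the green corner marks, on the top of the bed: (0, 35, 20) mm in the fixture's frame. The marks frame the slab's 90 x 200 mm footprint with 1.5 mm to spare all round; a slab there is 2 mm clear of the fence. The yellow marks, the loading place, are 125 mm farther along +y.
- slab: Loose amber glass slab, 90 (x) x 200 (y) x 20 mm (z), about 0.85 kg, origin at the centre of its underside, long side along the fence. Starts flat on the bed near the yellow marks, 80 to 150 mm in +y from the green marks and 2 to 12 mm farther from the fence than there. Slides with about 5 N.
- foot: Round rubber-faced pressure foot, 37 mm across, 14 mm high, on the spindle's lower end; origin at the centre of its underside. Goes down as the knob turns clockwise, without turning itself. Starts 42.5 to 46 mm above the table: the slab (top at 40 mm on the bed) passes freely under it.
- screw (a joint): Turn of the spindle and its dark collar (52 mm dia., white index line, under the wings), rad, growing clockwise from above; 10 mm lead a turn. 0 = foot 46 mm above the table; starts at 0 to 2.2; the foot meets the slab at about 3.8. Self-locking; turns with about 0.15 N m until the foot meets the slab.
- knob (a joint): Slip of the red wing knob on the spindle, rad, clockwise, 0 at the start. Wings and spindle turn together; about 0.8 rad after the foot meets the slab the clutch gives at about 0.4 N m: the spindle stops (and eases back 0.4 rad, still clamped), the wings slip on and snap ahead after each half click. A click is 0.785; the knob rests at whole clicks. Anticlockwise it drives the spindle and undoes the clamp.
- wing_tip (a point): Outer end of the white-tipped wing, mid-height, 65 mm from the fixture's z axis, about which the knob turns. Two opposite wings, 12 mm thick, on a 47 mm hub; at the start of the thread they span 122 to 150 mm above the table, and sink with the foot by 8 mm at most. At screw + knob = 0 this wing points along the fixture's +x. Closed fingers can push a wing round from behind, clear of the arm.
- jar: Bystander: green glass jar of frit with a black lid, 62 mm diameter, 85 mm high, upright; origin at the centre of its underside.
- handpad: Bystander: diamond hand pad, black and orange, 55 x 90 x 22 mm, lying on the table; origin at the centre of its underside.
- pliers: Bystander: running pliers with red handles, about 175 mm long, 16 mm high, lying on the table; origin under the pivot, jaws to its +x.
There are look-alikes about, which are no part of the job. Leave any black or purple look-alike of the slab alone.

How it is judged:
On the way, in this order (a step that is already met when the one before it is completed fails the run):
1. the slab lies in the green marks, not yet clamped, and the knob has not slipped (horizontal distance between slab and place below 0.012 m and angle between the y axis of slab and the y axis of fixture, either way round below 0.08 rad and contact force between foot and slab below 2 N and value of joint knob below 0.3 rad and linear speed of slab below 0.02 m/s), for 0.2 s.
2. the foot presses on the slab and the knob has clicked (contact force between foot and slab above 20 N and value of joint knob above 0.6 rad), for 0.1 s.
At the end, for the whole second after the job is handed in: The slab lies at rest in the green marks (centre within 12 mm, turned by less than 0.08 rad), the foot presses on it with more than 20 N, and the knob has slipped by one to three clicks (knob 0.6 to 2.7 rad) (all of step 2 and horizontal distance between slab and place below 0.012 m and angle between the y axis of slab and the y axis of fixture, either way round below 0.08 rad and value of joint knob below 2.7 rad and linear speed of slab below 0.01 m/s); the robot touches nothing.
It fails at once if the knob is driven on past three clicks (value of joint knob above 2.7 rad).
It fails at once if the slab is lifted off the bed or tipped (height (world z) of slab above 0.028 m or angle between slab's own z axis and vertical above 0.08 rad).
It fails at once if the jar, the hand pad or the pliers are moved by more than 30 mm or the jar is knocked over (distance of any of jar, handpad, pliers from where it was at the start of the episode above 0.03 m or angle between jar's own z axis and vertical above 0.5 rad).
It also fails if it takes over 69 s, if anything falls off the work surface, if the arm or the gripper's body presses on something with over 40 N, if the wrist force passes 120 N, or if a joint passes its speed limit or range.

## Robot

A 7-joint arm with a two-finger parallel gripper is mounted at the origin on the work surface. World frame = base frame: x ahead of the robot, y to its left, z up, the work surface at z = 0. Lengths are in m, angles in rad, forces in N, time in s.
With the tool pointing down it reaches from about 0.4 to 0.75 m from the base axis. Payload 19.5 kg.
Tool frame: the origin (TCP) lies at the centre of the arm's flange, where the gripper is bolted on; the fingertips stand 173 mm ahead of it and the grasp point (between the pads) lies 155 mm ahead of it; z points along the fingers, y is the direction in which the jaws open and shut (so a half turn about z gives the same grasp; the last joint's range is limited). The gripper opens to 85 mm and grips with 20 to 120 N. Pads are 22 mm wide; open, the fingers measure 114 mm over their backs; the gripper's body (76 mm by 85 mm) begins 54 mm behind the grasp point. The pads swing forward as they close: fully open they stand 13 mm farther back than shut.
Start: joints at [-1.293, 0.707, -0.028, 1.485, 0.022, 0.951, -0.075], TCP at [0.181, 0.546, 0.405] pointing down, gripper open.
Joint ranges: [-2.71, 2.71], [-0.32, 2.16], [-1.57, 1.52], [0, 2.45], [-1.46, 4.6], [0, 2.02], [-2.83, 2.83]. Speed limits (rad/s): [1.89, 1.89, 2.57, 2.57, 3.01, 3.01, 3.01].

## Interface

Orientations are given as a unit quaternion [x, y, z, w].
In Python, from bench import r gives the robot as it stands.
- The arm moves only by the tool drive_tool, never from a script. Its argument "deltas" is a list of rows, each a list of 7 numbers: the shift along the tool's x, y, z in cm, then the turn, a rotation vector about the tool's x, y, z in degrees, then the opening in per cent of the stroke, from 0 (shut) to 100 (fully open). A call has exactly 5 rows; each row is the pose to reach, as a shift and turn from the pose measured when the call began, along the tool's axes at that moment; what a row does not reach only later rows make up. A row lasts 1/8 s, in which the tool goes at most 62.5 mm and 10.7 degrees, less where a joint would pass 70% of its speed; a pose out of reach is approached as far as the arm can. A call with a gripper value outside its range is refused whole. The fingers move at their own pace and stop on an object; "newtons" is the grip in N (left out, the last holds). Time passes only in rows, so rows that repeat a pose let the fingers close, or fill a call up. It gives the time, the measured TCP pose, the force and the opening at its end, in the units of the state.
- r.read_state(): the state, without advancing time (a new reading comes with each control period).
- r.get_image(name): name is "side" or "top" or "wrist"; returns the picture (384x512x3 uint8, red, green, blue); there is no depth.
- r.get_calibration(name): a dict with "mtx" (3x3 intrinsics, pixels), "k1" (the pictures are not rectified: a ray, as slopes to the right and down, at radius r is drawn at 1 + k1 r^2 times it, then the intrinsics apply), "R" (3x3) and "t" (3): a world point X has camera coordinates R X + t. Camera axes: x right, y down, z forward; pixel columns grow to the right and rows downward; lengths in m; the calibration is good to about 2 mm. A picture is of the moment at which its call begins: read the wrist's pose just before it. get_calibration takes no time and is no camera call; for the wrist camera it gives the pose at the moment of the call.
- r.sign_off(): hands the job in, once; it reports no verdict.
The state is a dict: "time": time; "joint_pos": joint angles; "dq": joint speeds; "joint_torque": joint torques, N m; "position": TCP position; "orientation": TCP orientation; "wrist_force": force on the tool from outside, world axes, zero at the start; "moment": the same for the moment, N m; "grip_width": finger opening in m.
Only numpy, scipy, OpenCV 4.12 (cv2) and the standard library are available. Lean on these libraries where they do the work, as an engineer would, in place of code of your own. Each camera call takes 0.05 s, during which the arm holds its last target.

## Working session

There is one attempt and no reset: what is moved stays moved. The work goes in short steps, Python scripts to look and compute and a tool call to move; the robot and the scene stay as the last step left them, time stands still between calls to the robot, and variables do not carry over. Pictures are saved under pics/ and viewed, and the job is handed in when it is done.

Besides the shell and the picture viewer there is one more tool, called after ">>>" as a command line: name --pt "numbers of a row" for each row, then --argument value for the rest. drive_tool: Moves the arm, as the interface text tells. Its arguments: {"type":"object","properties":{"deltas":{"type":"array"},"newtons":{"type":"number"}},"required":["deltas"]}

```bash
mkdir -p pics; ls; cat > h.py <<'E'
import numpy as np, cv2
from bench import r
def snap(name,fn):
    im=r.get_image(name); cv2.imwrite('pics/'+fn,cv2.cvtColor(im,cv2.COLOR_RGB2BGR)); return im
E
python3 - <<'E'
from h import *
s=r.read_state()
for k,v in s.items(): print(k,v)
for n in ('side','top'):
    c=r.get_calibration(n); print(n,c); np.savez(f'cal_{n}.npz',**c)
    snap(n,n+'0.png')
E
```

```text
pics
time 0.0
joint_pos [-1.29269975  0.70710086 -0.02761593  1.48500491  0.02197182  0.95090697
 -0.07548862]
dq [-3.59052546e-04  6.02450868e-05 -1.44427710e-03  6.43418467e-04
  1.53713417e-04  1.50401905e-03  3.84512994e-04]
joint_torque [ 2.02575279e-04 -8.83210301e+01  1.23462919e+00 -2.36161584e+01
  1.68705691e-02  6.60953490e-03  5.07131710e-05]
position [0.18073324 0.54577609 0.4042272 ]
orientation [ 1.59220532e-01  9.87242883e-01 -5.53370891e-04 -8.18641919e-05]
wrist_force [-0.54747858 -0.58861879  0.62778581]
moment [-0.01128243 -0.01263131  0.01617277]
grip_width 0.08523578885956787
side {'mtx': array([[403.44138788,   0.        , 252.16167435],
       [  0.        , 403.44138788, 185.83110538],
       [  0.        ,   0.        ,   1.        ]]), 'k1': -0.08593340783927764, 'R': array([[ 8.60433321e-01, -5.09563036e-01, -1.09490725e-04],
       [-2.58306137e-01, -4.35982992e-01, -8.62088609e-01],
       [ 4.39240753e-01,  7.41798047e-01, -5.06757553e-01]]), 't': array([-0.3703552 ,  0.20659606,  1.15264327])}
top {'mtx': array([[456.48229979,   0.        , 259.72409843],
       [  0.        , 456.48229979, 194.3083075 ],
       [  0.        ,   0.        ,   1.        ]]), 'k1': -0.09329522636543433, 'R': array([[ 0.00676491, -0.99993107, -0.00959689],
       [-0.99653977, -0.00594629, -0.0829043 ],
       [ 0.08284152,  0.01012453, -0.9965113 ]]), 't': array([0.00825264, 0.44700485, 1.61161522])}
```

View pics/side0.png

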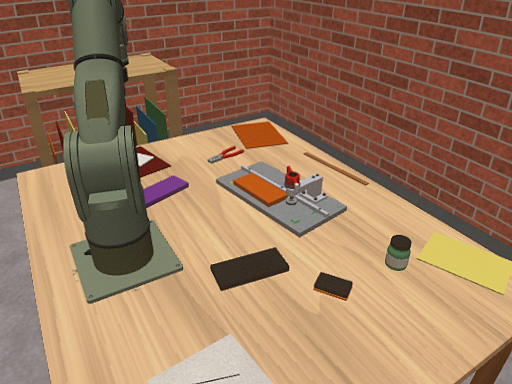

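View pics/top0.png

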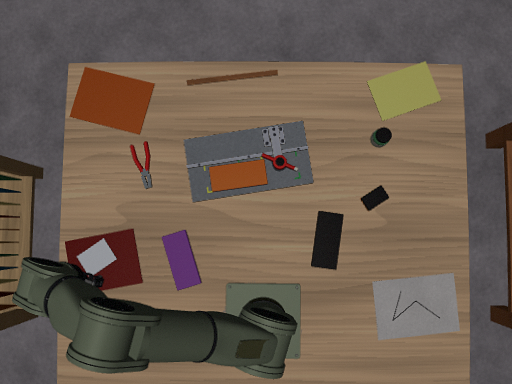

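The views show the fixture at about (250,160) in the top view. The slab is at (238,176), the knob at (280,161), and the jar, pad and pliers are well away from it. I'll enlarge the area around the fixture.

```bash
python3 - <<'E'
import cv2
a=cv2.imread('pics/top0.png')[110:215,175:325]; cv2.imwrite('pics/top0c.png',cv2.resize(a,None,fx=5.3,fy=5.3,interpolation=cv2.INTER_CUBIC))
a=cv2.imread('pics/side0.png')[155:240,210:355]; cv2.imwrite('pics/side0c.png',cv2.resize(a,None,fx=5.5,fy=5.5,interpolation=cv2.INTER_CUBIC))
E
```

```text
(no output)
```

View pics/top0c.png

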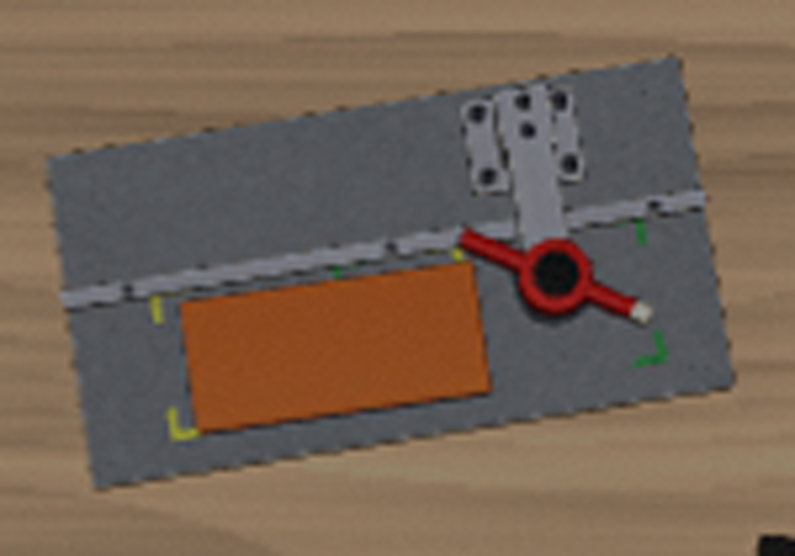

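View pics/side0c.png

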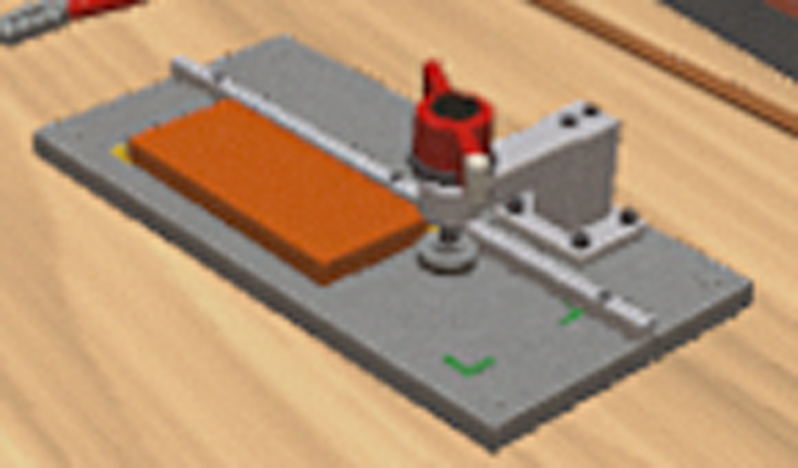

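Top crop corners as I read them:
- **Bed:** (47,158), (680,57), (735,385), (97,488)
- **Slab top:** (180,303), (473,262), (492,391), (197,433)
- **White wing tip:** about (641,311)

I'll fit poses to these.

```bash
cat >> h.py <<'E'
from scipy.optimize import least_squares
def pix2w(c,uv,z):
    """intersect pixel ray with horizontal plane z"""
    d=(np.array(uv)-[c['mtx'][0,2],c['mtx'][1,2]])/c['mtx'][0,0]
    rd=np.hypot(*d); rr=rd
    for _ in range(20): rr=rd/(1+c['k1']*rr**2)
    d=d*(rr/rd if rd>0 else 1)
    R,t=np.array(c['R']),np.array(c['t']); o=-R.T@t; v=R.T@np.array([d[0],d[1],1]); 
    return o+v*(z-o[2])/v[2]
def w2pix(c,X):
    p=np.array(c['R'])@np.array(X)+c['t']; q=p[:2]/p[2]; q=q*(1+c['k1']*(q@q)); return c['mtx'][0,0]*q+[c['mtx'][0,2],c['mtx'][1,2]]
def fit2(model,meas):
    model,meas=np.array(model,float),np.array(meas,float)
    mm=model.mean(0);H=(model-mm).T@(meas-meas.mean(0));a=np.arctan2(H[0,1]-H[1,0],H[0,0]+H[1,1])
    R=np.array([[np.cos(a),-np.sin(a)],[np.sin(a),np.cos(a)]]);t=meas.mean(0)-R@mm
    return t,a,meas-(model@R.T+t)
E
python3 - <<'E'
from h import *
c=dict(np.load('cal_top.npz'))
P=lambda p,z:pix2w(c,((p[0]+.5)/5.3-.5+175,(p[1]+.5)/5.3-.5+110),z)[:2]
bed=[P(p,.02) for p in [(47,158),(680,57),(735,385),(97,488)]]
t,a,res=fit2([[.155,.325],[.155,-.115],[-.075,-.115],[-.075,.325]],bed); print('fix',t,a,np.degrees(a),res*1e3)
sl=[P(p,.04) for p in [(180,303),(473,262),(492,391),(197,433)]]
ts,as_,res=fit2([[.045,.1],[.045,-.1],[-.045,-.1],[-.045,.1]],sl); print('slab',ts,np.degrees(as_),res*1e3)
R=np.array([[np.cos(a),-np.sin(a)],[np.sin(a),np.cos(a)]])
print('slab in fix',R.T@(ts-t))
w=P((641,311),.13); print('wing',R.T@(w-t), R.T@(P((555,275),.15)-t))
print('hub pix',w2pix(c,[*t,.15]))
np.savez('fix.npz',t=t,a=a)
for d in [(0,0),(0,.35)]: print(t+R@np.array([0,.035])+R@np.array(d))
cs=dict(np.load('cal_side.npz'))
print('side',[(w2pix(cs,[*(t+R@np.array(q)),.02])) for q in [[.155,.325],[.155,-.115],[-.075,-.115],[-.075,.325]]])
E
```

```text
fix [ 0.54587126 -0.05642507] 0.16575420931086243 9.497016630040472 [[-0.25531743 -0.82325054]
 [-0.88327922  0.64378482]
 [ 0.42572887  2.05690319]
 [ 0.71286778 -1.87743747]]
slab [0.51301202 0.08868933] 8.40582979767402 [[-0.67791286 -0.93382575]
 [-1.26645932  0.78377103]
 [ 0.97550121  0.76719375]
 [ 0.96887097 -0.61713903]]
slab in fix [-0.00846555  0.14854714]
wing [-0.02857561 -0.04868552] [-0.00028981  0.0023063 ]
hub pix [279.98604223 161.28539515]
[ 0.54009639 -0.02190477]
[0.48234771 0.3232982 ]
side [array([261.28300783, 160.37037033]), array([347.46810211, 205.70113206]), array([299.83734955, 232.5667679 ]), array([215.19402931, 178.25164733])]
```

The fixture fit has residuals of 2 mm or less, and the hub agrees at (0,2) mm. In the fixture frame the slab is at (-8.5,148.5) mm, turned -1.1°. The white wing stands at about 120° clockwise, so the screw is at about 2.1 rad.

Plan:
1. Push the slab toward the fence with both fingers half open.
2. Push it along -y from its end.
3. Push the white wing round the robot side with closed fingers.

```bash
cat >> h.py <<'E'
from scipy.spatial.transform import Rotation as Ro
def fx():
    f=np.load('fix.npz'); a=float(f['a']); return f['t'],a,np.array([[np.cos(a),-np.sin(a)],[np.sin(a),np.cos(a)]])
def f2w(p): t,a,R=fx(); return t+R@np.array(p)
def w2f(p): t,a,R=fx(); return R.T@(np.array(p)-t)
def delta(fxy,z,yaw_y=None):
    """fixture xy (m), tcp z, direction of tool y in fixture frame (deg) -> tool deltas cm, deg"""
    s=r.read_state(); R0=Ro.from_quat(s['orientation'])
    P=np.array([*f2w(fxy),z]); d=R0.inv().apply(P-s['position'])*100
    if yaw_y is None: rv=np.zeros(3)
    else:
        th=np.radians(yaw_y)+fx()[1]; y=np.array([np.cos(th),np.sin(th),0]); zz=np.array([0,0,-1.]); x=np.cross(y,zz)
        rv=np.degrees((R0.inv()*Ro.from_matrix(np.c_[x,y,zz])).as_rotvec())
    print('delta',np.round(d,2),'rot',np.round(rv,2))
def st():
    s=r.read_state(); R0=Ro.from_quat(s['orientation']); y=R0.apply([0,1,0])
    print('t %.2f'%s['time'],'fix xy mm',np.round(w2f(s['position'][:2])*1e3,1),'z',np.round(s['position'][2],4),'yawy %.1f'%(np.degrees(np.arctan2(y[1],y[0])-fx()[1])),'zax',np.round(R0.apply([0,0,1]),3),'F',np.round(s['wrist_force'],1),'grip',np.round(s['grip_width'],4)); return s
E
python3 - <<'E'
from h import *
st(); delta((-.080,.1485),.26,90); print(f2w((-.08,.1485)))
E
```

```text
t 0.10 fix xy mm [-260.8  654.2] z 0.4043 yawy 62.2 zax [-0.    -0.001 -1.   ] F [-0.9  1.2  0.3] grip 0.0852
delta [-39.59 -36.28  14.46] rot [-5.000e-02 -1.000e-02 -2.782e+01]
[0.44246578 0.07683992]
```

>>> drive_tool --pt "-4.4 -4 1.6 0 0 -3 50" --pt "-8.8 -8 3.2 0 0 -6 50" --pt "-13.2 -12 4.8 0 0 -9 50" --pt "-17.6 -16 6.4 0 0 -12 50" --pt "-22 -20 8 0 0 -15 50" --newtons 40

```text
time: 0.72
position: [0.3273, 0.285, 0.3241]
orientation: [0.028, 1.0, -0.0, -0.0]
wrist_force: [1.5, 0.9, 0.0]
grip_width: 0.0431
```

```bash
python3 - <<'E'
from h import *
st(); delta((-.080,.1485),.26,90)
E
```

```text
t 0.72 fix xy mm [-159.3  372.8] z 0.3241 yawy 77.3 zax [-0.    -0.001 -1.   ] F [1.5 0.9 0. ] grip 0.0431
delta [-12.67 -20.14   6.42] rot [ -0.03  -0.02 -12.7 ]
```

>>> drive_tool --pt "-3 -5 1.6 0 0 -3 50" --pt "-6.3 -10 3.2 0 0 -6.5 50" --pt "-9.5 -15 4.8 0 0 -9.5 50" --pt "-12.7 -20.1 6.4 0 0 -12.7 50" --pt "-12.7 -20.1 6.4 0 0 -12.7 50"

```text
time: 1.35
position: [0.444, 0.0728, 0.259]
orientation: [-0.079, 0.997, -0.001, -0.001]
wrist_force: [-0.3, 0.8, 0.5]
grip_width: 0.043
```

```bash
python3 - <<'E'
from h import *
st(); delta((-.080,.1485),.196,90)
snap('wrist','w1.png'); snap('side','s1.png'); snap('top','t1.png')
a=cv2.imread('pics/s1.png')[110:240,170:355]; cv2.imwrite('pics/s1c.png',cv2.resize(a,None,fx=4.3,fy=4.3,interpolation=cv2.INTER_CUBIC))
E
```

```text
t 1.35 fix xy mm [-79.2 144.3] z 0.259 yawy 89.6 zax [-0.002 -0.002 -1.   ] F [-0.3  0.8  0.5] grip 0.043
delta [0.07 0.43 6.29] rot [-0.12 -0.12 -0.39]
```

View pics/w1.png

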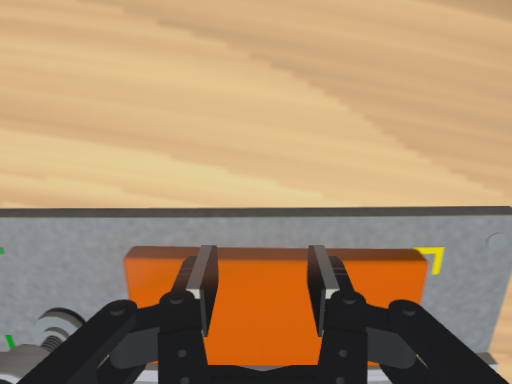

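View pics/s1c.png

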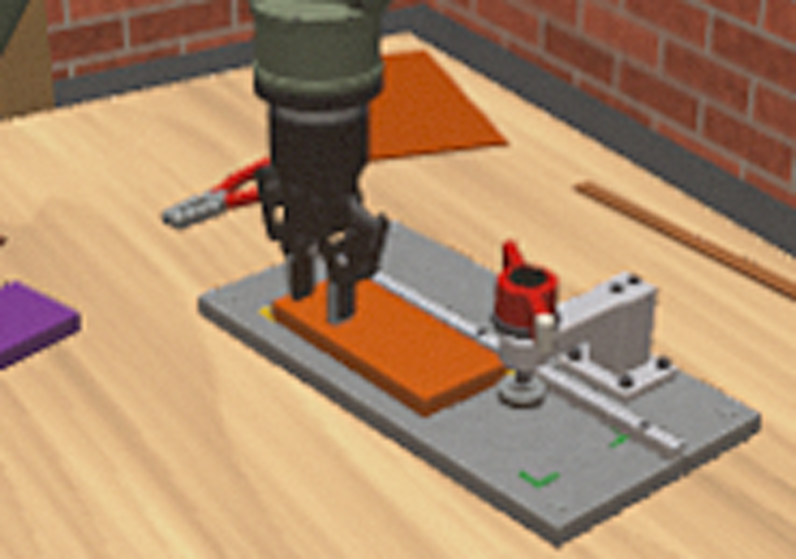

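```bash
python3 - <<'E'
from h import *
c=r.get_calibration('wrist'); R=np.array(c['R']);cam=-R.T@c['t']; print('cam fix',w2f(cam[:2]),cam[2],'fwd',R[2], c['mtx'][0,0],c['k1'])
s=r.read_state(); R0=Ro.from_quat(s['orientation'])
for q in [(0,0,.173),(0,.0215,.17),(0.011,.0215,.17),(-0.011,.0215,.17),(0.011,-.0215,.17),(-0.011,-.0215,.17),(.011,.0215,.13)]:
    print(q,w2pix(c,R0.apply(q)+s['position']))
print('slab corners')
for q in [(-.0535,.0485),(-.0535,.2485),(.0365,.0485)]:
    print(w2pix(c,[*f2w(q),.04]))
W=lambda p,z:w2f(pix2w(c,p,z)[:2])*1e3
print(W((127,262),.04),W((425,264),.04))
for p in [(0,217),(505,213)]: print('bed front edge',W(p,.02))
E
```

```text
cam fix [-0.16349555  0.1495255 ] 0.22893201025625065 fwd [ 0.32075645  0.05439906 -0.94559824] 338.48363882628735 -0.06662048395089415
(0, 0, 0.173) [261.62204399 260.00110819]
(0, 0.0215, 0.17) [307.34759621 263.24045371]
(0.011, 0.0215, 0.17) [308.48087194 242.3578033 ]
(-0.011, 0.0215, 0.17) [306.24601336 283.09677735]
(0.011, -0.0215, 0.17) [214.75429666 242.29730645]
(-0.011, -0.0215, 0.17) [216.96707178 283.04391076]
(0.011, 0.0215, 0.13) [323.10305413 295.95111269]
slab corners
[105.19473865 256.71311491]
[415.48504885 257.04599397]
[125.6486266  362.78402174]
[-49.81127556  62.37887348] [-48.24193173 255.74681216]
bed front edge [-72.00204543 -34.45215677]
bed front edge [-75.55244623 318.29321745]
```

```bash
python3 - <<'E'
import cv2
a=cv2.imread('pics/w1.png')[190:384,100:460]; cv2.imwrite('pics/w1c.png',cv2.resize(a,None,fx=2.2,fy=2.2,interpolation=cv2.INTER_CUBIC))
E
```

```text
(no output)
```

View pics/w1c.png

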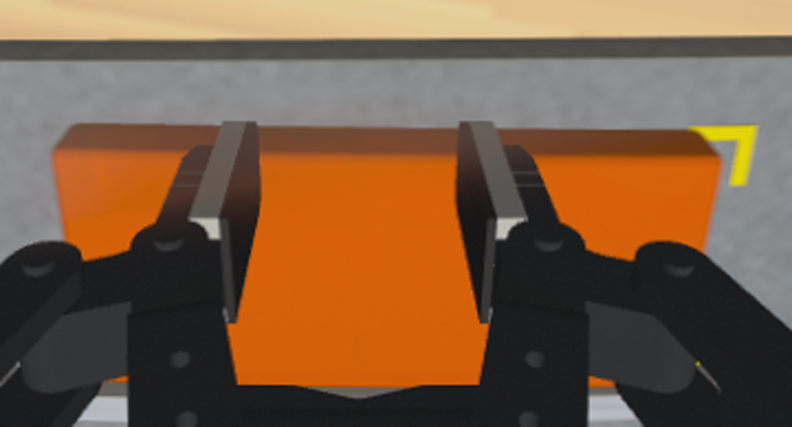

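The wrist view shows the slab under the open fingers and the yellow corner at about (443,248). The arm was still settling when I took it, so I'll retake it with a matching calibration.

```bash
python3 - <<'E'
from h import *
st(); c=r.get_calibration('wrist'); np.savez('cal_w2.npz',**c)
snap('wrist','w2.png'); delta((-.080,.1485),.196,90)
a=cv2.imread('pics/w2.png')[190:384,100:460]; cv2.imwrite('pics/w2c.png',cv2.resize(a,None,fx=2.2,fy=2.2,interpolation=cv2.INTER_CUBIC))
E
```

```text
t 1.50 fix xy mm [-79.7 149.4] z 0.2602 yawy 90.0 zax [-0.001 -0.    -1.   ] F [0.  0.9 0.8] grip 0.0429
delta [ 0.03 -0.13  6.43] rot [-0.01 -0.01  0.08]
```

View pics/w2c.png

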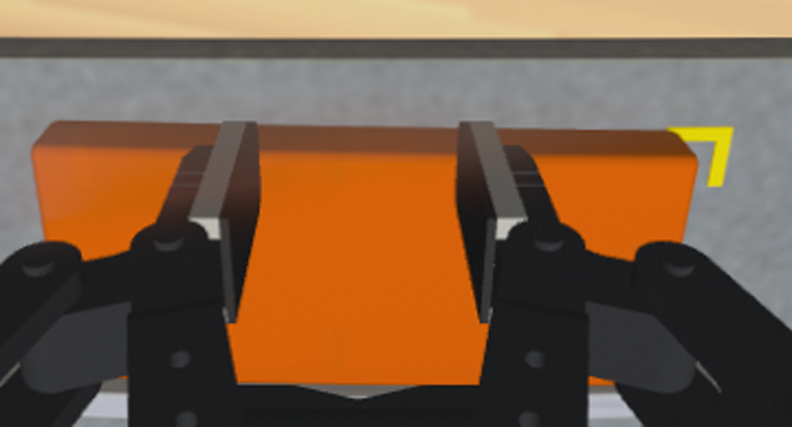

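```bash
python3 - <<'E'
from h import *
c=dict(np.load('cal_w2.npz'))
W=lambda p,z:np.round(w2f(pix2w(c,((p[0]+.5)/2.2-.5+100,(p[1]+.5)/2.2-.5+190),z)[:2])*1e3,1)
print('slab',W((32,148),.04),W((697,158),.04),'low',W((57,121),.02),W((668,130),.02))
print('yellow (exp -46.5,261.5)',W((734,128),.02)); print('bed edge (-75)',W((0,57),.02),W((791,57),.02))
E
```

```text
slab [-53.4  54.5] [-50.2 249.8] low [-51.6  54.1] [-48.6 249.1]
yellow (exp -46.5,261.5) [-49.1 270.9]
bed edge (-75) [-73.7  39.1] [-73.8 285. ]
```

```bash
python3 - <<'E'
from h import *
c=dict(np.load('cal_top.npz'))
W=lambda p,z:np.round(w2f(pix2w(c,((p[0]+.5)/5.3-.5+175,(p[1]+.5)/5.3-.5+110),z)[:2])*1e3,1)
print('yellow outer',W((172,440),.02),'inner',W((180,432),.02),'TL',W((153,298),.02))
print('green outer BR',W((666,361),.02),'inner',W((658,352),.02),'TR', W((645,222),.02))
a=cv2.imread('pics/top0.png')
for n,(x0,y0) in dict(gr=(290,140),ye=(195,155)).items():
    cv2.imwrite(f'pics/{n}.png',cv2.resize(a[y0:y0+50,x0:x0+30],None,fx=12,fy=12,interpolation=cv2.INTER_NEAREST))
g=cv2.imread('pics/gr.png');y=cv2.imread('pics/ye.png');cv2.imwrite('pics/gy.png',np.hstack([g,y]))
E
```

```text
yellow outer [-50.6 268. ] inner [-46.1 261.9] TL [ 47.2 266.5]
green outer BR [-50.8 -69.7] inner [-43.9 -65.4] TR [ 45.2 -71.5]
```

View pics/gy.png

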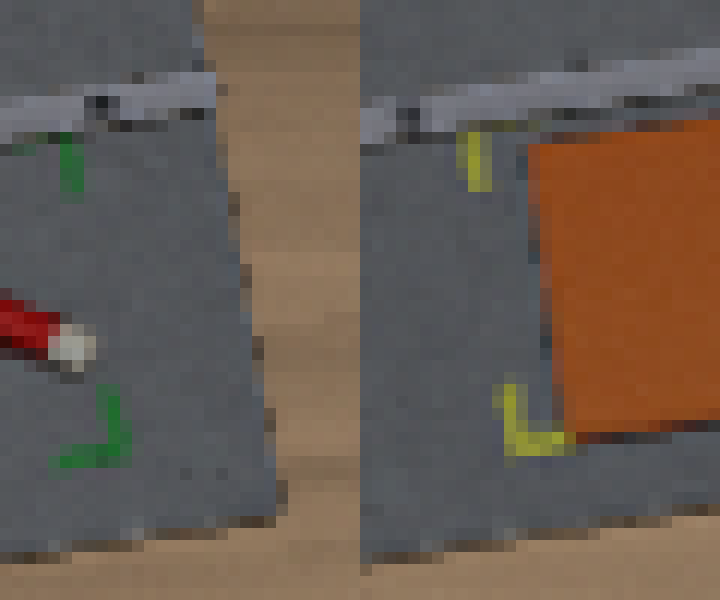

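The top-view marks agree with the fixture fit to within about 2 mm. Going down beside the slab now.

>>> drive_tool --pt "0 -0.1 1.6 0 0 0 50" --pt "0 -0.1 3.2 0 0 0 50" --pt "0 -0.1 4.8 0 0 0 50" --pt "0 -0.1 6.2 0 0 0 50" --pt "0 -0.1 6.4 0 0 0 50"

```text
time: 2.17
position: [0.4423, 0.0783, 0.196]
orientation: [-0.085, 0.996, -0.0, -0.0]
wrist_force: [-0.1, -0.4, 0.4]
grip_width: 0.0426
```

```bash
python3 - <<'E'
from h import *
st(); delta((-.060,.148),.196,90); c=r.get_calibration('wrist'); np.savez('cal_w3.npz',**c)
snap('wrist','w3.png'); snap('side','s3.png')
a=cv2.imread('pics/s3.png')[130:240,200:355]; cv2.imwrite('pics/s3c.png',cv2.resize(a,None,fx=5,fy=5,interpolation=cv2.INTER_CUBIC))
E
```

```text
t 2.17 fix xy mm [-79.9 150. ] z 0.196 yawy 90.2 zax [-0.001 -0.    -1.   ] F [-0.1 -0.4  0.4] grip 0.0426
delta [-1.99 -0.21  0.  ] rot [-0.01 -0.06  0.2 ]
```

View pics/w3.png

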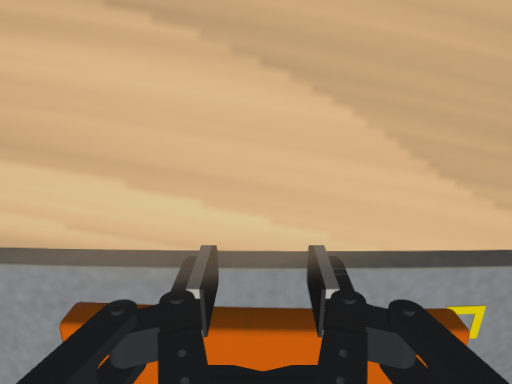

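View pics/s3c.png

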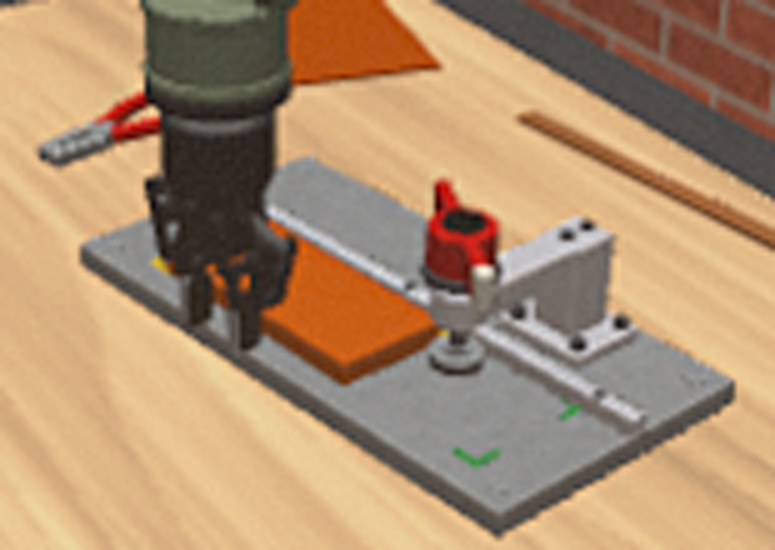

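The fingers are down on the robot side of the slab, clear of it, with the pads at about (205,290) and (318,290). I'll push gently toward the fence.

>>> drive_tool --pt "-1.0 0 0 0 0 0 50" --pt "-1.4 0 0 0 0 0 50" --pt "-1.7 0 0 0 0 0 50" --pt "-2.0 0 0 0 0 0 50" --pt "-2.2 0 0 0 0 0 50"

```text
time: 2.9
position: [0.4631, 0.081, 0.1967]
orientation: [-0.084, 0.996, -0.001, -0.002]
wrist_force: [-11.1, -3.8, 9.8]
grip_width: 0.043
```

```bash
python3 - <<'E'
from h import *
st(); snap('wrist','w4.png'); snap('top','t4.png'); st()
E
```

```text
t 2.90 fix xy mm [-59.  149.2] z 0.1967 yawy 90.1 zax [-0.004 -0.002 -1.   ] F [-11.1  -3.8   9.8] grip 0.043
t 3.00 fix xy mm [-58.8 149.2] z 0.1967 yawy 90.1 zax [-0.003 -0.002 -1.   ] F [-9.1 -3.4  7.1] grip 0.0424
```

View pics/w4.png

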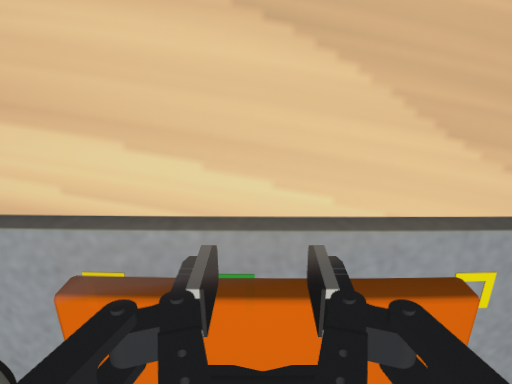

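The slab's near edge now lines up with the mark lines: green at (237,276), yellow at (103,273) and (478,275). That puts it within about 2 mm in x. I'll back off, lift, and go round to its loading end.

```bash
python3 - <<'E'
from h import *
c=dict(np.load('cal_top.npz'))
print(np.round(r.read_state()['joint_pos'],2)); delta((-.09,.20),.24,60);delta((-.001,.290),.24,0)
a=cv2.imread('pics/t4.png')[110:215,175:325]; cv2.imwrite('pics/t4c.png',cv2.resize(a,None,fx=5.3,fy=5.3,interpolation=cv2.INTER_CUBIC))
E
```

```text
[-0.17  0.94 -0.13  2.03  0.53  0.2   0.97]
delta [ 3.12  5.08 -4.33] rot [-0.13 -0.18 30.12]
delta [-5.8  14.06 -4.37] rot [-0.23 -0.1  90.12]
```

View pics/t4c.png

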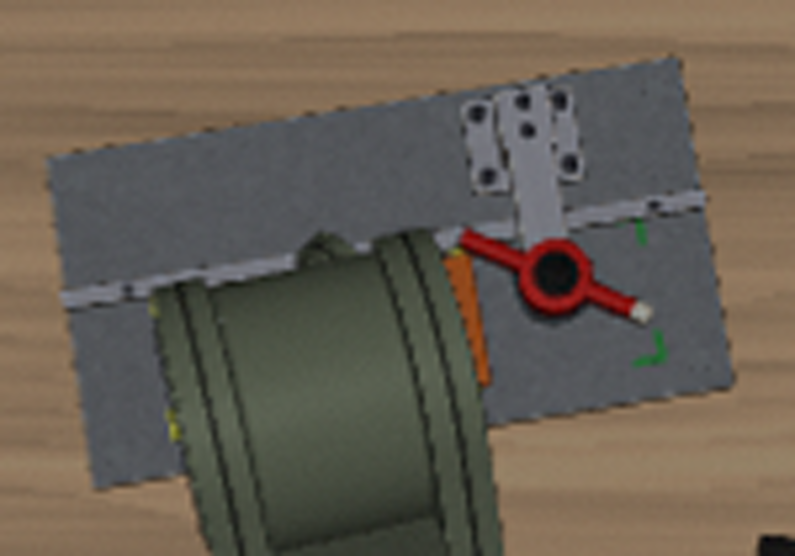

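>>> drive_tool --pt "1.5 0 0 0 0 0 50" --pt "2.0 1 -2.5 0 0 7 50" --pt "2 5 -4.5 0 0 16 50" --pt "0 9 -4.5 0 0 25 50" --pt "-3 12 -4.5 0 0 34 50"

```text
time: 3.62
position: [0.4728, 0.2063, 0.242]
orientation: [0.213, 0.977, -0.001, -0.002]
wrist_force: [0.1, -0.9, -0.5]
grip_width: 0.0426
```

```bash
python3 - <<'E'
from h import *
st(); print(np.round(r.read_state()['joint_pos'],2)); delta((-.001,.290),.24,0)
E
```

```text
t 3.62 fix xy mm [-28.7 271.2] z 0.242 yawy 55.9 zax [-0.004 -0.001 -1.   ] F [ 0.1 -0.9 -0.5] grip 0.0426
[-0.43  0.88 -0.08  1.86  0.14  0.41  0.53]
delta [-1.24  3.12  0.19] rot [-0.22 -0.08 55.9 ]
```

>>> drive_tool --pt "-0.5 1.2 0.2 0 0 10 50" --pt "-1.2 3.1 0.2 0 0 20 50" --pt "-1.2 3.1 0.2 0 0 30 50" --pt "-1.2 3.1 0.2 0 0 40 50" --pt "-1.2 3.1 0.2 0 0 50 50"

```text
time: 4.25
position: [0.4964, 0.2295, 0.24]
orientation: [0.608, 0.794, -0.002, -0.001]
wrist_force: [0.0, -0.7, 0.2]
grip_width: 0.0427
```

```bash
python3 - <<'E'
from h import *
st(); print(np.round(r.read_state()['joint_pos'],2)); delta((-.001,.280),.197,0)
E
```

```text
t 4.25 fix xy mm [ -1.6 290.1] z 0.24 yawy 5.6 zax [-0.004 -0.001 -1.   ] F [ 0.  -0.7  0.2] grip 0.0427
[-0.56  0.92  0.13  1.75 -0.22  0.49 -0.02]
delta [-1.01 -0.02  4.3 ] rot [-0.23  0.01  5.57]
```

>>> drive_tool --pt "-0.4 0 1.2 -0.2 0 5.5 50" --pt "-1 0 2.4 -0.2 0 5.5 50" --pt "-1 0 3.6 -0.2 0 5.5 50" --pt "-1 0 4.3 -0.2 0 5.5 50" --pt "-1 0 4.3 -0.2 0 5.5 50"

```text
time: 4.88
position: [0.4988, 0.2198, 0.1965]
orientation: [0.645, 0.764, -0.001, -0.0]
wrist_force: [0.0, -0.8, -0.0]
grip_width: 0.0423
```

```bash
python3 - <<'E'
from h import *
st(); snap('wrist','w5.png'); snap('side','s5.png'); delta((-.001,.280),.197,0)
a=cv2.imread('pics/s5.png')[130:240,200:355]; cv2.imwrite('pics/s5c.png',cv2.resize(a,None,fx=5,fy=5,interpolation=cv2.INTER_CUBIC))
E
```

```text
t 4.88 fix xy mm [ -0.9 280.2] z 0.1965 yawy 0.1 zax [-0.001 -0.    -1.   ] F [ 0.  -0.8 -0. ] grip 0.0423
delta [-0.03 -0.03  0.02] rot [-0.01  0.01  0.1 ]
```

View pics/w5.png

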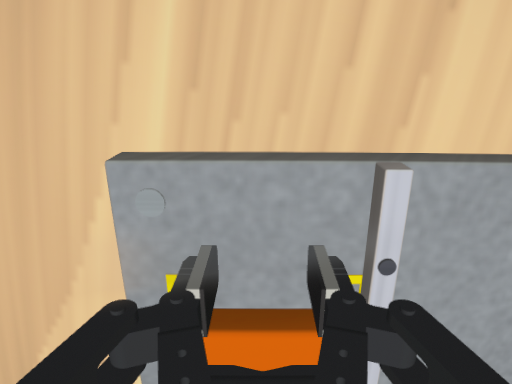

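View pics/s5c.png

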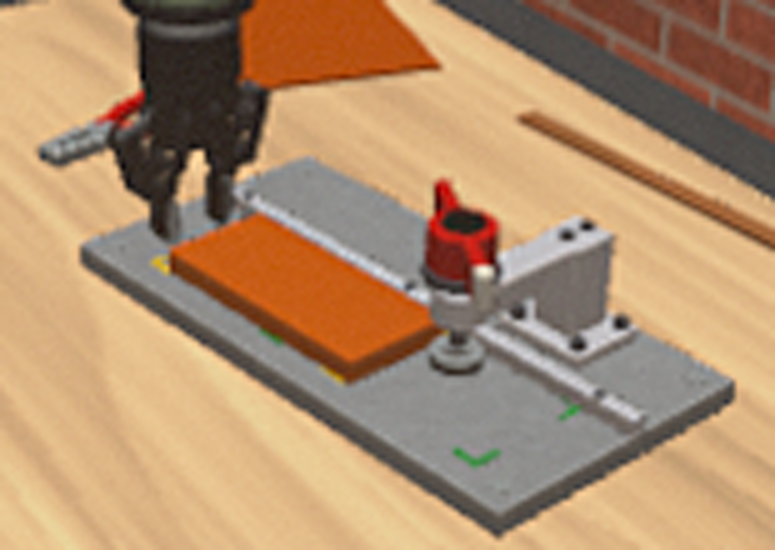

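The fingers are beyond the slab's loading end and clear of the fence, and the slab lies parallel to the fence. Pushing along -y now.

>>> drive_tool --pt "-1.4 0 0 0 0 0 50" --pt "-2.5 0 0 0 0 0 50" --pt "-3.7 0 0 0 0 0 50" --pt "-5.0 0 0 0 0 0 50" --pt "-6.2 0 0 0 0 0 50"

```text
time: 5.6
position: [0.5094, 0.1582, 0.1975]
orientation: [0.645, 0.764, 0.0, -0.0]
wrist_force: [-1.3, 6.7, 2.3]
grip_width: 0.0429
```

```bash
python3 - <<'E'
from h import *
st(); snap('wrist','w6.png'); snap('side','s6.png'); delta((-.001,.150),.197,0)
a=cv2.imread('pics/s6.png')[130:240,200:355]; cv2.imwrite('pics/s6c.png',cv2.resize(a,None,fx=5,fy=5,interpolation=cv2.INTER_CUBIC))
E
```

```text
t 5.60 fix xy mm [ -0.6 217.7] z 0.1975 yawy 0.1 zax [ 0.     0.001 -1.   ] F [-1.3  6.7  2.3] grip 0.0429
delta [-6.65 -0.05  0.05] rot [ 0.01  0.03 -0.01]
```

View pics/s6c.png

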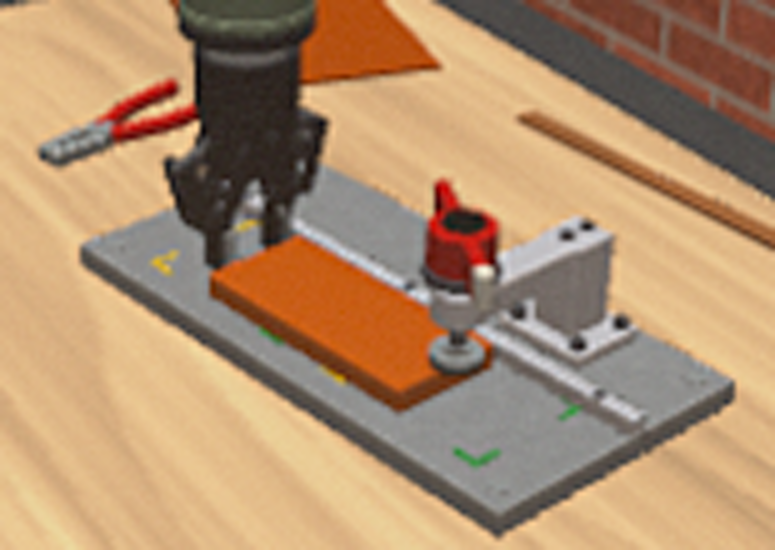

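View pics/w6.png

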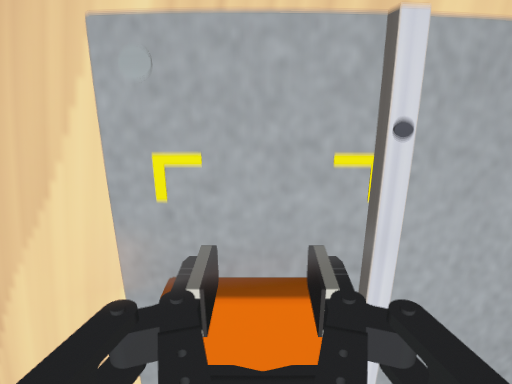

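The slab is sliding straight, with 7 N on the wrist, and its front has passed under the foot. Continuing to TCP y of about 152 mm, then I'll check.

>>> drive_tool --pt "-1.4 0 0 0 0 0 50" --pt "-2.8 0 0 0 0 0 50" --pt "-4.2 0 0 0 0 0 50" --pt "-5.4 0 0 0 0 0 50" --pt "-6.4 0 0 0 0 0 50"

```text
time: 6.32
position: [0.5203, 0.0931, 0.1975]
orientation: [0.646, 0.763, -0.0, 0.0]
wrist_force: [-1.1, 4.5, -1.0]
grip_width: 0.043
```

```bash
python3 - <<'E'
from h import *
c=r.get_calibration('wrist'); np.savez('cal_w7.npz',**c)
st(); snap('wrist','w7.png'); snap('side','s7.png'); snap('top','t7.png'); st();delta((-.001,.147),.197,0)
a=cv2.imread('pics/s7.png')[155:240,210:355]; cv2.imwrite('pics/s7c.png',cv2.resize(a,None,fx=5.5,fy=5.5,interpolation=cv2.INTER_CUBIC))
a=cv2.imread('pics/t7.png')[110:215,175:325]; cv2.imwrite('pics/t7c.png',cv2.resize(a,None,fx=5.3,fy=5.3,interpolation=cv2.INTER_CUBIC))
E
```

```text
t 6.33 fix xy mm [ -0.6 151.7] z 0.1975 yawy -0.0 zax [ 0. -0. -1.] F [-1.1  4.5 -1. ] grip 0.043
t 6.47 fix xy mm [ -0.5 151.7] z 0.1975 yawy -0.1 zax [ 0.    -0.001 -1.   ] F [-0.1 -1.3 -0.6] grip 0.0427
delta [-0.47 -0.05  0.05] rot [ 0.01  0.07 -0.07]
```

View pics/s7c.png

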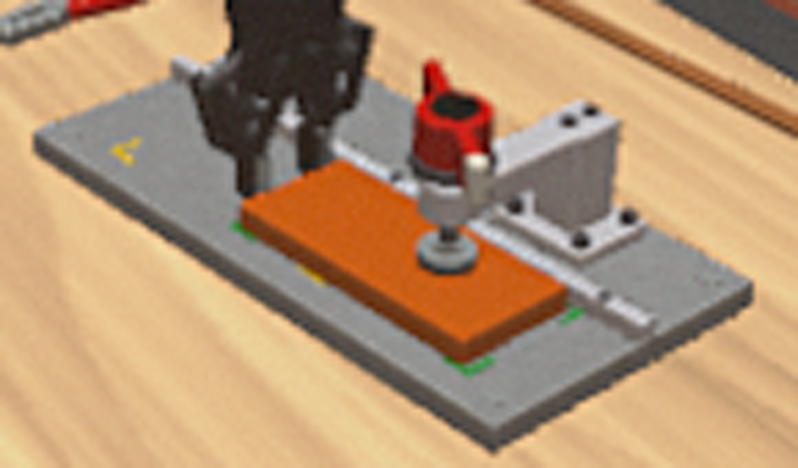

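View pics/t7c.png

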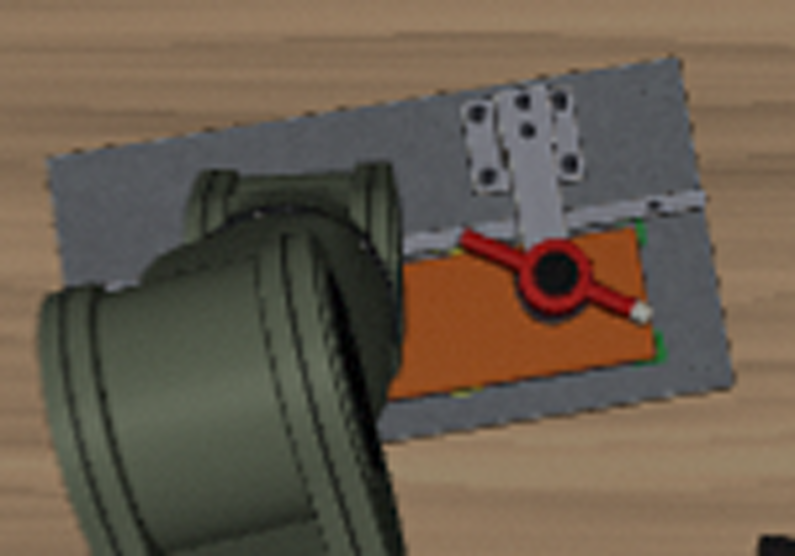

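View pics/w7.png

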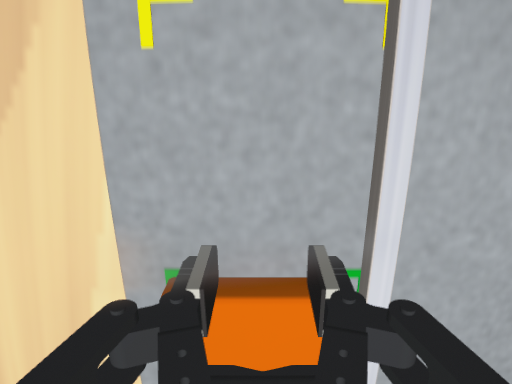

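```bash
python3 - <<'E'
from h import *
c=dict(np.load('cal_top.npz'))
W=lambda p,z:np.round(w2f(pix2w(c,((p[0]+.5)/5.3-.5+175,(p[1]+.5)/5.3-.5+110),z)[:2])*1e3,1)
print(W((637,229),.04),W((656,357),.04),'green in (-46.5,-66.5)',W((658,352),.02),W((637,222),.02))
c=dict(np.load('cal_w7.npz'))
w=lambda p,z:np.round(w2f(pix2w(c,p,z)[:2])*1e3,1)
print('wrist: slab end low',w((260,278),.02),'green outer (141.5)',w((172,269),.02),w((355,269),.02))
E
python3 - <<'E'
import cv2
a=cv2.imread('pics/w7.png')[230:330,140:400]; cv2.imwrite('pics/w7c.png',cv2.resize(a,None,fx=3,fy=3,interpolation=cv2.INTER_CUBIC))
E
```

```text
[ 38.1 -63.4] [-49.2 -61.6] green in (-46.5,-66.5) [-43.9 -65.4] [ 46.1 -66.1]
wrist: slab end low [ -1.3 139.2] green outer (141.5) [-45.4 144.2] [ 46.3 144.2]
```

View pics/w7c.png

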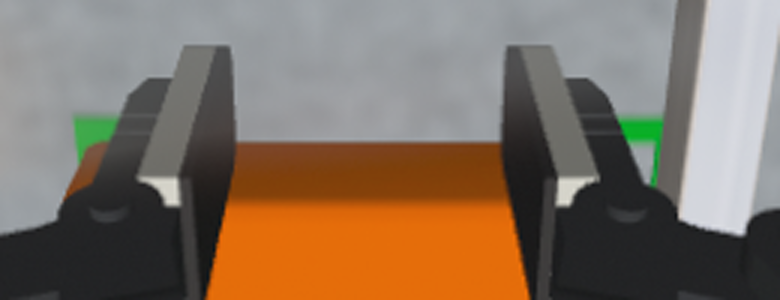

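Measured against the green marks, the slab is about 2 mm short in y and about 4 mm out in x, well inside the 12 mm tolerance. I'll push 2 mm more, then back off and rise.

>>> drive_tool --pt "-0.1 0 0 0 0 0 50" --pt "-0.25 0 0 0 0 0 50" --pt "-0.25 0 0 0 0 0 50" --pt "1 0 0 0 0 0 50" --pt "2 0 0 0 0 0 30"

```text
time: 7.1
position: [0.5168, 0.114, 0.1975]
orientation: [0.646, 0.763, -0.0, 0.0]
wrist_force: [-0.3, 0.1, -0.3]
grip_width: 0.0267
```

```bash
python3 - <<'E'
from h import *
t,a,R=fx()
st(); c=r.get_calibration('wrist'); np.savez('cal_w8.npz',**c); snap('wrist','w8.png')
a=cv2.imread('pics/w8.png')[230:384,100:420]; cv2.imwrite('pics/w8c.png',cv2.resize(a,None,fx=2.4,fy=2.4,interpolation=cv2.INTER_CUBIC))
# knob push start: theta=85deg, r=50 => (r cos, -r sin)
delta((.02,-.075),.30,90); 
E
```

```text
t 7.10 fix xy mm [ -0.5 172.8] z 0.1975 yawy -0.0 zax [ 0.    -0.001 -1.   ] F [-0.3  0.1 -0.3] grip 0.0267
delta [-24.92   2.04 -10.25] rot [-0.000e+00  2.000e-02 -8.996e+01]
```

View pics/w8c.png

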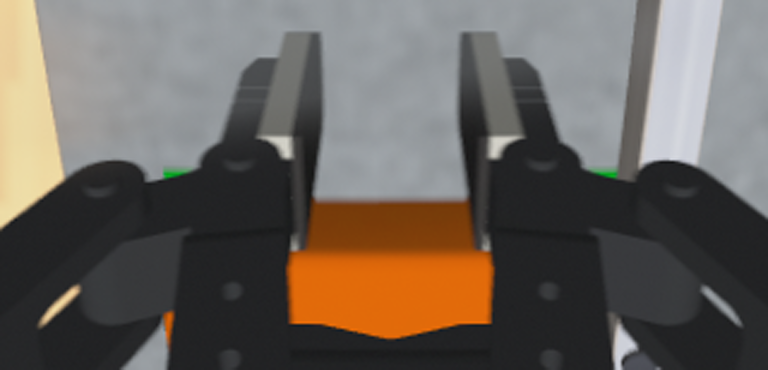

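The slab is left free in the marks, with the fingers backed off 20 mm. Next is the knob: rise, close the fingers, cross above the knob, and turn the tool to a yaw of about 150°.

>>> drive_tool --pt "1 0 -5 0 0 -5 0" --pt "1 0 -10 0 0 -15 0" --pt "1 0 -16 0 0 -25 0" --pt "-1 0 -17 0 0 -35 0" --pt "-5 0 -17 0 0 -45 0"

```text
time: 7.78
position: [0.5248, 0.0668, 0.3686]
orientation: [0.3, 0.954, 0.001, 0.001]
wrist_force: [0.7, -0.2, -2.1]
grip_width: 0.0001
```

```bash
cat >> h.py <<'E'
def kn(theta,d=20.5,rr=50):
    th=np.radians(theta);u=np.array([np.cos(th),-np.sin(th)]);t=np.array([-np.sin(th),-np.cos(th)])
    return (rr*u-d*t)/1e3
E
python3 - <<'E'
from h import *
st(); print(np.round(r.read_state()['joint_pos'],2)); print(kn(120,36)); delta(kn(120,36),.365,150)
c=r.get_calibration('wrist');np.savez('cal_w9.npz',**c); snap('wrist','w9.png'); snap('top','t9.png');st()
E
```

```text
t 7.78 fix xy mm [ -0.4 125. ] z 0.3686 yawy 45.5 zax [ 0.002  0.    -1.   ] F [ 0.7 -0.2 -2.1] grip 0.0001
[-0.14  0.69 -0.1   1.7   0.09  0.76  0.69]
[ 0.00617691 -0.06130127]
delta [-13.52 -12.83   0.36] rot [-2.0000e-02  1.5000e-01 -1.0446e+02]
t 7.88 fix xy mm [ -0.8 120.4] z 0.3677 yawy 45.1 zax [ 0.001 -0.002 -1.   ] F [-0.   0.3 -0.5] grip -0.0004
```

View pics/w9.png

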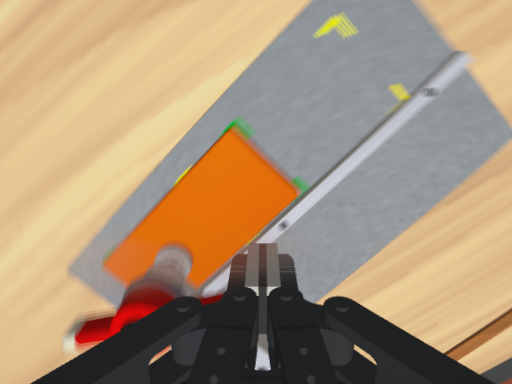

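The wrist view shows the slab framed by the green marks, at (240,125) and (298,185), with the fingers shut above. Continuing over the knob.

>>> drive_tool --pt "-2.5 -2.5 0.3 0 0 -10 0" --pt "-5 -5 0.3 0 0 -20 0" --pt "-8 -7.5 0.3 0 0 -30 0" --pt "-11 -10 0.3 0 0 -40 0" --pt "-13.2 -12.5 0.3 0 0 -50 0"

```text
time: 8.5
position: [0.5606, -0.117, 0.3649]
orientation: [-0.129, 0.992, -0.001, 0.0]
wrist_force: [0.7, 0.2, -0.6]
grip_width: 0.0002
```

```bash
python3 - <<'E'
from h import *
st(); print(np.round(r.read_state()['joint_pos'],2)); delta(kn(120,36),.365,150)
E
```

```text
t 8.50 fix xy mm [  4.5 -62.2] z 0.3649 yawy 95.3 zax [ 0.    -0.002 -1.   ] F [ 0.7  0.2 -0.6] grip 0.0002
[ 0.35  0.77 -0.4   1.54  0.35  0.9   1.66]
delta [-0.17  0.08 -0.01] rot [ -0.12  -0.07 -54.68]
```

Joint 7 would get near its limit at 150°, so I'll push with the tool's x side instead, yaw = -θ-180, which starts at 60°.

```bash
python3 - <<'E'
from h import *
c=r.get_calibration('wrist');np.savez('cal_w10.npz',**c); snap('wrist','w10.png'); st(); delta(kn(120,34),.365,60)
E
```

```text
t 8.55 fix xy mm [  3.6 -66.7] z 0.3645 yawy 95.7 zax [-0.    -0.005 -1.   ] F [-1.1 -8.2 -0.5] grip -0.0003
delta [-0.15  0.63 -0.05] rot [-0.29  0.   35.66]
```

View pics/w10.png

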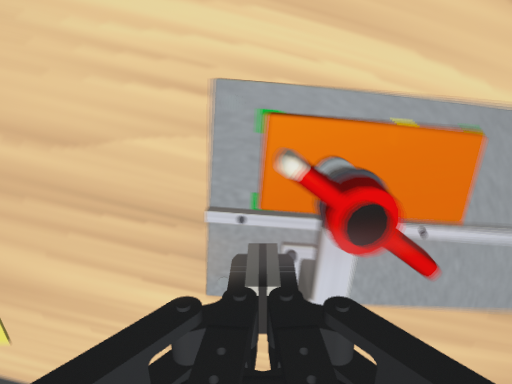

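The white tip is at (292,165) and the slab is in the green marks. Rotating into line and lowering behind the wing.

>>> drive_tool --pt "-0.1 0.6 0 0 0 9 0" --pt "-0.1 0.6 0 0 0 18 0" --pt "-0.1 0.6 0 0 0 27 0" --pt "-0.1 0.6 0 0 0 35.5 0" --pt "-0.1 0.6 0 0 0 35.5 0"

```text
time: 9.18
position: [0.5599, -0.1147, 0.3645]
orientation: [0.176, 0.984, -0.003, 0.0]
wrist_force: [0.3, 0.1, 0.8]
grip_width: 0.0001
```

```bash
python3 - <<'E'
from h import *
st(); print(np.round(r.read_state()['joint_pos'],2));delta(kn(120,34),.287,60)
c=r.get_calibration('wrist');np.savez('cal_w11.npz',**c); snap('wrist','w11.png'); snap('top','t11.png')
# predicted pixel of finger tip centre and of wing tip
s=r.read_state();R0=Ro.from_quat(s['orientation'])
print('tip',w2pix(c,R0.apply([0,0,.173])+s['position']),'wing tip pred',w2pix(c,[*f2w(kn(120,0,62)),.133]),'tip projected at wing level',w2pix(c,[*s['position'][:2],.133]))
a=cv2.imread('pics/t11.png')[110:215,175:325]; cv2.imwrite('pics/t11c.png',cv2.resize(a,None,fx=5.3,fy=5.3,interpolation=cv2.INTER_CUBIC))
E
```

```text
t 9.18 fix xy mm [  4.2 -59.8] z 0.3645 yawy 60.2 zax [-0.    -0.005 -1.   ] F [0.3 0.1 0.8] grip 0.0001
[ 0.25  0.75 -0.21  1.55  0.2   0.86  1.18]
delta [-0.03  0.01  7.75] rot [-0.29  0.09  0.17]
tip [260.64472507 260.45177286] wing tip pred [243.42926011 161.36458843] tip projected at wing level [262.82216908 212.62321017]
```

View pics/w11.png

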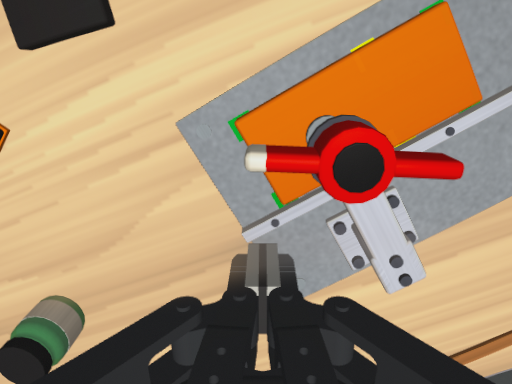

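View pics/t11c.png

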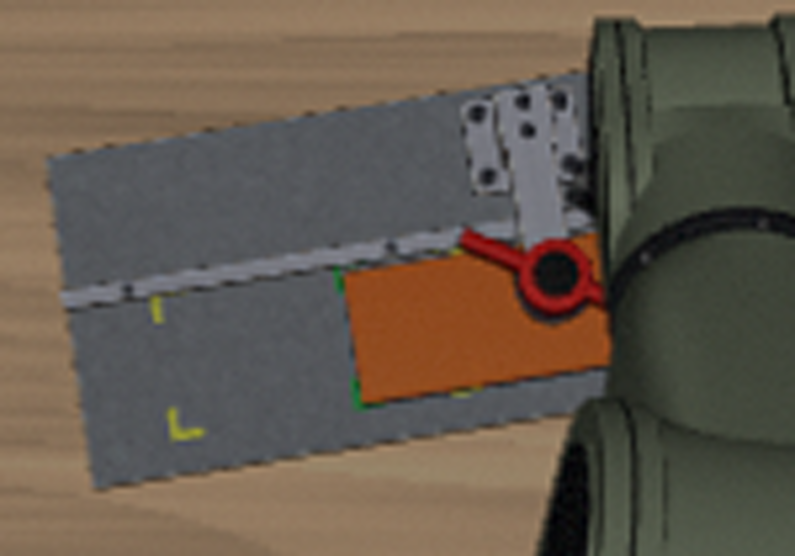

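The wing is horizontal in the view, with its tip at (247,158) against a prediction of (243,161). The fingers would come down about 11 mm behind it. Lowering now.

>>> drive_tool --pt "0 -0.3 1.5 0 0 0 0" --pt "0 -0.3 3.5 0 0 0 0" --pt "0 -0.3 5.5 0 0 0 0" --pt "0 -0.3 7.2 0 0 0 0" --pt "0 -0.3 7.7 0 0 0 0"

```text
time: 9.9
position: [0.5587, -0.1182, 0.2867]
orientation: [0.174, 0.985, -0.002, -0.0]
wrist_force: [0.1, 0.2, 0.4]
grip_width: 0.0003
```

```bash
python3 - <<'E'
from h import *
st(); 
c=r.get_calibration('wrist'); snap('wrist','w12.png'); snap('side','s12.png')
a=cv2.imread('pics/s12.png')[120:240,210:370]; cv2.imwrite('pics/s12c.png',cv2.resize(a,None,fx=4.8,fy=4.8,interpolation=cv2.INTER_CUBIC))
E
```

```text
t 9.90 fix xy mm [  2.4 -63. ] z 0.2867 yawy 60.5 zax [-0.002 -0.005 -1.   ] F [0.1 0.2 0.4] grip 0.0003
```

View pics/w12.png

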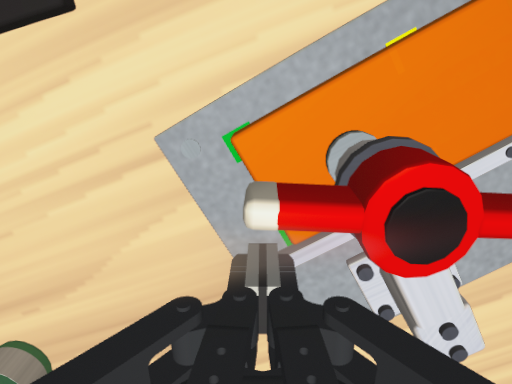

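View pics/s12c.png

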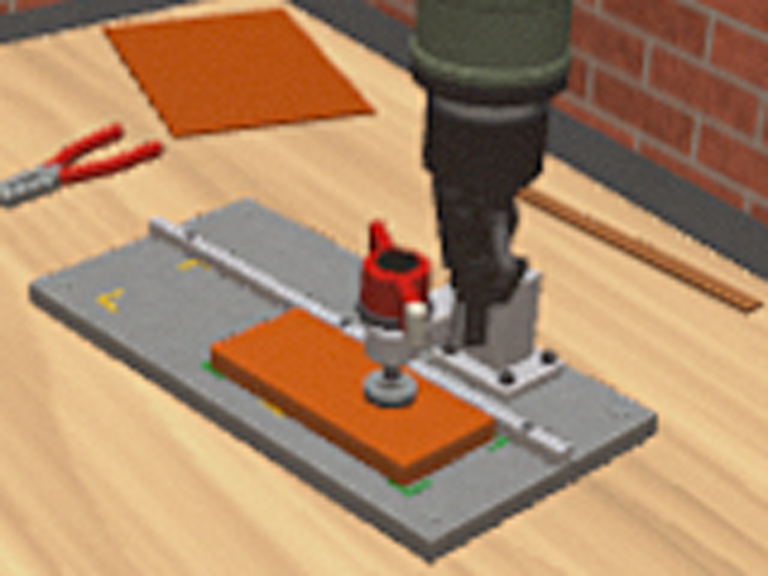

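The fingers are down behind the white wing at (262,250), clear of the post arm. I'll compute the arc rows.

```bash
cat >> h.py <<'E'
def arc(thetas,z=.287,d=17,rr=48):
    s=r.read_state(); R0=Ro.from_quat(s['orientation']); out=[]
    for th_ in thetas:
        P=np.array([*f2w(kn(th_,d,rr)),z]); dd=R0.inv().apply(P-s['position'])*100
        th=np.radians(-th_-180)+fx()[1]; y=np.array([np.cos(th),np.sin(th),0]); zz=np.array([0,0,-1.]); x=np.cross(y,zz)
        rv=np.degrees((R0.inv()*Ro.from_matrix(np.c_[x,y,zz])).as_rotvec())
        out.append([*np.round(dd,2),*np.round(rv,1),0])
    for o in out: print([float(q) for q in o])
def wing():
    s=r.read_state(); p=w2f(s['position'][:2])*1e3; rad=np.hypot(*p)
    # angle of tcp cw, plus asin(17/rad)
    a=np.degrees(np.arctan2(-p[1],p[0])); F=s['wrist_force']; Ff=np.r_[fx()[2].T@F[:2],F[2]]
    th=np.radians(a); t=np.array([-np.sin(th),-np.cos(th)]);u=np.array([np.cos(th),-np.sin(th)])
    print('tcp ang %.1f rad %.1f wing est %.1f  Ftan %.1f Frad %.1f Fz %.1f'%(a%360,rad,(a+np.degrees(np.arcsin(17/rad)))%360,Ff[:2]@t,Ff[:2]@u,Ff[2]),'M',np.round(s['moment'],2))
E
python3 - <<'E'
from h import *
st();wing(); arc([108,115,122,130,138])
E
```

```text
t 10.00 fix xy mm [  2.5 -63.1] z 0.2874 yawy 60.4 zax [-0.001 -0.005 -1.   ] F [-0.   0.4  0.3] grip 0.0001
tcp ang 87.7 rad 63.2 wing est 103.3  Ftan -0.1 Frad -0.4 Fz 0.3 M [-0.02 -0.01 -0.01]
[0.71, 1.0, 0.03, -0.3, 0.0, -11.6, 0.0]
[1.26, 0.71, 0.03, -0.3, 0.0, -4.6, 0.0]
[1.84, 0.5, 0.03, -0.3, 0.1, 2.4, 0.0]
[2.53, 0.33, 0.03, -0.3, 0.1, 10.4, 0.0]
[3.24, 0.27, 0.03, -0.3, 0.1, 18.4, 0.0]
```

>>> drive_tool --pt "0.6 0.6 0 0 0 0 0" --pt "1.2 0.6 0 0 0 0 0" --pt "1.8 0.5 0 0 0 2.4 0" --pt "2.5 0.35 0 0 0 10 0" --pt "3.2 0.3 0 0 0 18 0"

```text
time: 10.62
position: [0.5294, -0.1047, 0.2877]
orientation: [0.329, 0.944, -0.002, 0.001]
wrist_force: [2.3, -0.6, -1.9]
grip_width: -0.0003
```

```bash
python3 - <<'E'
from h import *
st();wing(); snap('wrist','w13.png'); wing(); arc([144,151,158,165,172])
E
```

```text
t 10.62 fix xy mm [-24.2 -44.9] z 0.2877 yawy 42.0 zax [ 0.    -0.005 -1.   ] F [ 2.3 -0.6 -1.9] grip -0.0003
tcp ang 118.3 rad 51.0 wing est 137.8  Ftan -2.4 Frad -0.2 Fz -1.9 M [-0.27 -0.52  0.  ]
tcp ang 119.0 rad 50.8 wing est 138.6  Ftan -2.3 Frad -0.8 Fz 0.5 M [-0.31 -0.36  0.01]
[0.46, -0.15, 0.06, -0.2, 0.2, 5.6, 0.0]
[1.08, -0.26, 0.06, -0.2, 0.2, 12.6, 0.0]
[1.7, -0.3, 0.06, -0.2, 0.2, 19.6, 0.0]
[2.32, -0.26, 0.06, -0.2, 0.2, 26.6, 0.0]
[2.93, -0.14, 0.06, -0.2, 0.2, 33.6, 0.0]
```

View pics/w13.png

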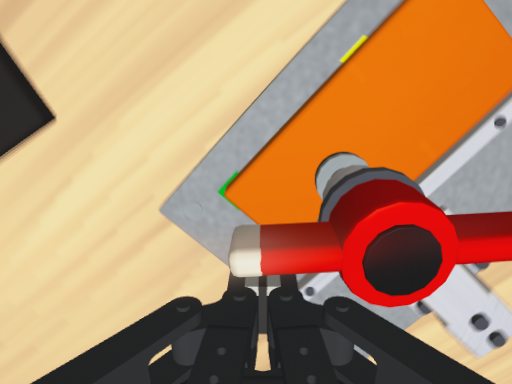

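The fingers touch the wing with 2.4 N, consistent with 0.15 N m, and it is turning: about 138° now. Continuing.

>>> drive_tool --pt "0.46 -0.15 0 0 0 5.6 0" --pt "1.08 -0.26 0 0 0 12.6 0" --pt "1.7 -0.3 0 0 0 19.6 0" --pt "2.32 -0.26 0 0 0 26.6 0" --pt "2.93 -0.14 0 0 0 33.6 0"

```text
time: 11.3
position: [0.5048, -0.0874, 0.2877]
orientation: [0.593, 0.806, -0.002, 0.002]
wrist_force: [-0.7, -3.1, -1.1]
grip_width: 0.0001
```

```bash
python3 - <<'E'
from h import *
st();wing();  arc([179,186,193,200,207])
E
```

```text
t 11.30 fix xy mm [-45.6 -23.7] z 0.2877 yawy 7.8 zax [-0.    -0.006 -1.   ] F [-0.7 -3.1 -1.1] grip 0.0001
tcp ang 152.5 rad 51.4 wing est 171.8  Ftan -2.1 Frad 2.4 Fz -1.1 M [-0.67  0.1  -0.02]
[0.61, -0.13, 0.07, -0.1, 0.3, 6.8, 0.0]
[1.23, -0.23, 0.06, -0.1, 0.3, 13.8, 0.0]
[1.85, -0.25, 0.06, -0.1, 0.3, 20.8, 0.0]
[2.47, -0.2, 0.06, -0.0, 0.3, 27.8, 0.0]
[3.08, -0.07, 0.05, -0.0, 0.3, 34.8, 0.0]
```

>>> drive_tool --pt "0.6 -0.13 0 0 0 6.8 0" --pt "1.23 -0.23 0 0 0 13.8 0" --pt "1.85 -0.25 0 0 0 20.8 0" --pt "2.47 -0.2 0 0 0 27.8 0" --pt "3.08 -0.07 0 0 0 34.8 0"

```text
time: 11.92
position: [0.4945, -0.0583, 0.2876]
orientation: [0.807, 0.59, -0.002, 0.002]
wrist_force: [-2.7, -2.1, -0.4]
grip_width: -0.0001
```

```bash
python3 - <<'E'
from h import *
st();wing();  arc([213,219,225,231,237]); snap('wrist','w14.png')
E
```

```text
t 11.93 fix xy mm [-50.9   6.7] z 0.2876 yawy -27.2 zax [-0.001 -0.006 -1.   ] F [-2.7 -2.1 -0.4] grip -0.0001
tcp ang 187.4 rad 51.4 wing est 206.8  Ftan -2.0 Frad 2.8 Fz -0.4 M [-0.49  0.56  0.05]
[0.53, -0.11, 0.06, 0.1, 0.3, 5.8, 0.0]
[1.05, -0.21, 0.06, 0.1, 0.3, 11.8, 0.0]
[1.59, -0.25, 0.05, 0.1, 0.3, 17.8, 0.0]
[2.12, -0.24, 0.05, 0.1, 0.3, 23.8, 0.0]
[2.65, -0.17, 0.05, 0.1, 0.3, 29.8, 0.0]
```

View pics/w14.png

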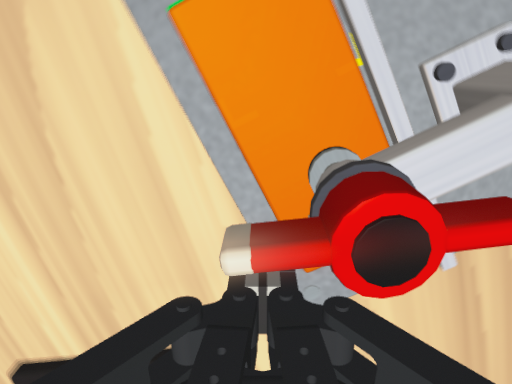

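The wing follows, with the white part at (237,250), estimated at 207°. The foot should meet the slab at about 218° and the clutch should give at about 264°. Next step goes to 237°.

>>> drive_tool --pt "0.53 -0.11 0 0 0 5.8 0" --pt "1.05 -0.21 0 0 0 11.8 0" --pt "1.59 -0.25 0 0 0 17.8 0" --pt "2.12 -0.24 0 0 0 23.8 0" --pt "2.65 -0.17 0 0 0 29.8 0"

```text
time: 12.6
position: [0.5006, -0.0317, 0.2874]
orientation: [0.933, 0.36, -0.002, 0.002]
wrist_force: [-5.7, -1.0, 0.6]
grip_width: -0.0004
```

```bash
python3 - <<'E'
from h import *
st();wing();  arc([242,247,252,257,262]); 
E
```

```text
t 12.60 fix xy mm [-40.6  31.8] z 0.2874 yawy -57.3 zax [-0.003 -0.005 -1.   ] F [-5.7 -1.   0.6] grip -0.0004
tcp ang 218.1 rad 51.6 wing est 237.4  Ftan -3.6 Frad 4.6 Fz 0.6 M [-0.27  1.25  0.1 ]
[0.39, -0.05, 0.03, 0.1, 0.3, 4.7, 0.0]
[0.83, -0.15, 0.03, 0.1, 0.3, 9.7, 0.0]
[1.27, -0.2, 0.03, 0.1, 0.3, 14.7, 0.0]
[1.71, -0.22, 0.03, 0.2, 0.3, 19.7, 0.0]
[2.16, -0.2, 0.02, 0.2, 0.3, 24.7, 0.0]
```

>>> drive_tool --pt "0.39 -0.05 0 0 0 4.7 0" --pt "0.83 -0.15 0 0 0 9.7 0" --pt "1.27 -0.2 0 0 0 14.7 0" --pt "1.71 -0.22 0 0 0 19.7 0" --pt "2.16 -0.2 0 0 0 24.7 0"

```text
time: 13.22
position: [0.5145, -0.0156, 0.2871]
orientation: [0.988, 0.152, -0.003, 0.002]
wrist_force: [-9.4, 0.4, 3.5]
grip_width: -0.0001
```

```bash
python3 - <<'E'
from h import *
st();wing();  arc([264,267,270,273,276]); print(np.round(r.read_state()['joint_pos'],2)); snap('wrist','w15.png');wing()
E
```

```text
t 13.22 fix xy mm [-24.2  45.4] z 0.2871 yawy -82.0 zax [-0.006 -0.004 -1.   ] F [-9.4  0.4  3.5] grip -0.0001
tcp ang 241.9 rad 51.5 wing est 261.2  Ftan -7.2 Frad 6.0 Fz 3.5 M [0.29 1.89 0.08]
[0.24, -0.02, 0.01, 0.1, 0.4, 2.0, 0.0]
[0.49, -0.09, 0.0, 0.1, 0.4, 5.0, 0.0]
[0.75, -0.15, 0.0, 0.2, 0.4, 8.0, 0.0]
[1.02, -0.2, -0.0, 0.2, 0.4, 11.0, 0.0]
[1.28, -0.23, -0.0, 0.2, 0.4, 14.0, 0.0]
[-0.3   0.87  0.52  1.84 -0.69  0.63 -0.62]
tcp ang 242.6 rad 51.7 wing est 261.8  Ftan -5.7 Frad 6.8 Fz 2.2 M [0.27 1.72 0.04]
```

View pics/w15.png

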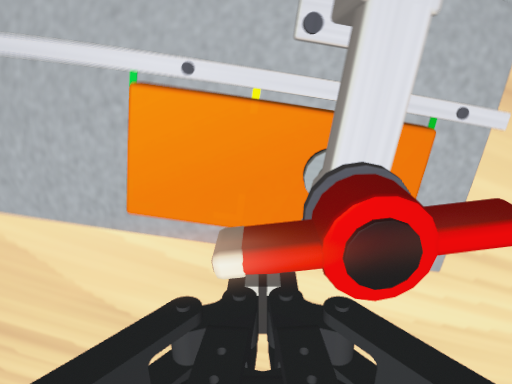

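The force has risen to 9.4 N, about 0.4 N m, so the clutch is about to give. Small steps from here.

>>> drive_tool --pt "0.24 -0.02 0 0 0 2 0" --pt "0.49 -0.09 0 0 0 5 0" --pt "0.75 -0.15 0 0 0 8 0" --pt "1.02 -0.2 0 0 0 11 0" --pt "1.28 -0.23 0 0 0 14 0"

```text
time: 13.9
position: [0.5255, -0.0088, 0.2867]
orientation: [1.0, 0.029, -0.005, 0.001]
wrist_force: [-7.8, 3.5, 3.9]
grip_width: -0.0
```

```bash
python3 - <<'E'
from h import *
st();wing();  snap('wrist','w16.png');wing(); arc([278,280,282,284,286])
E
```

```text
t 13.90 fix xy mm [-12.2  50.3] z 0.2867 yawy -96.2 zax [-0.01  -0.002 -1.   ] F [-7.8  3.5  3.9] grip -0.0
tcp ang 256.3 rad 51.8 wing est 275.5  Ftan -5.8 Frad 6.3 Fz 3.9 M [0.59 1.74 0.03]
tcp ang 256.8 rad 51.8 wing est 275.9  Ftan -4.5 Frad 5.4 Fz 2.4 M [0.56 1.11 0.04]
[0.18, 0.03, -0.04, 0.1, 0.5, 1.7, 0.0]
[0.35, -0.02, -0.04, 0.1, 0.5, 3.7, 0.0]
[0.52, -0.06, -0.05, 0.1, 0.5, 5.7, 0.0]
[0.69, -0.1, -0.05, 0.1, 0.5, 7.7, 0.0]
[0.87, -0.13, -0.05, 0.2, 0.5, 9.7, 0.0]
```

View pics/w16.png

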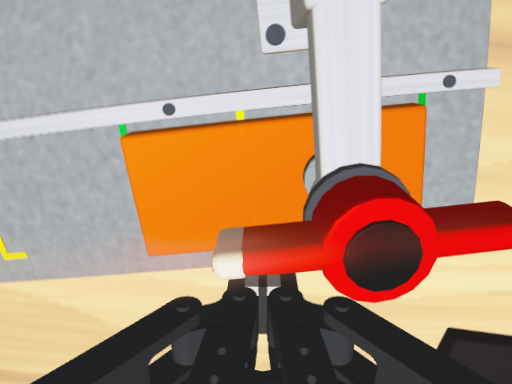

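>>> drive_tool --pt "0.18 0.03 0 0 0 1.7 0" --pt "0.35 -0.02 0 0 0 3.7 0" --pt "0.52 -0.06 0 0 0 5.7 0" --pt "0.69 -0.1 0 0 0 7.7 0" --pt "0.87 -0.13 0 0 0 9.7 0"

```text
time: 14.58
position: [0.5343, -0.0067, 0.2865]
orientation: [0.998, -0.057, -0.005, 0.001]
wrist_force: [-2.2, 2.1, -0.8]
grip_width: -0.0
```

```bash
python3 - <<'E'
from h import *
st();wing();  snap('wrist','w17.png');wing(); arc([288,290,292,294,296])
E
```

```text
t 14.57 fix xy mm [-3.2 50.9] z 0.2865 yawy -106.0 zax [-0.01  -0.002 -1.   ] F [-2.2  2.1 -0.8] grip -0.0
tcp ang 266.4 rad 51.0 wing est 285.9  Ftan -1.7 Frad 2.6 Fz -0.8 M [0.43 0.51 0.06]
tcp ang 266.7 rad 51.0 wing est 286.2  Ftan -1.2 Frad 0.9 Fz -0.1 M [0.12 0.19 0.03]
[0.15, -0.04, -0.06, 0.2, 0.5, 1.9, 0.0]
[0.32, -0.1, -0.06, 0.2, 0.5, 3.9, 0.0]
[0.49, -0.14, -0.06, 0.2, 0.5, 5.9, 0.0]
[0.67, -0.18, -0.06, 0.2, 0.5, 7.9, 0.0]
[0.84, -0.21, -0.06, 0.2, 0.5, 9.9, 0.0]
```

View pics/w17.png

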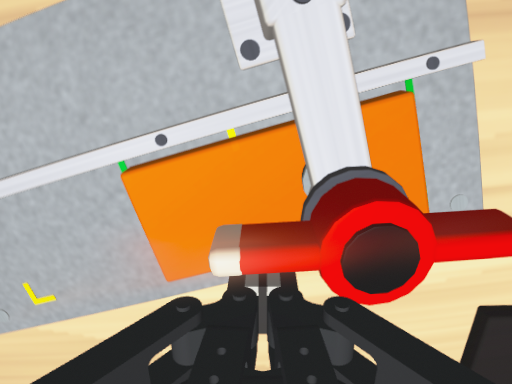

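The force dropped from 9 N to about 1 N near 286°, which is the expected half-click snap point. Three clicks is still far off, so I'll go about 8° more to be sure and then back off to look.

>>> drive_tool --pt "0.15 -0.04 0 0 0 1.9 0" --pt "0.32 -0.1 0 0 0 3.9 0" --pt "0.49 -0.14 0 0 0 5.9 0" --pt "0.67 -0.18 0 0 0 7.9 0" --pt "0.67 -0.18 0 0 0 7.9 0"

```text
time: 15.25
position: [0.5413, -0.0056, 0.2863]
orientation: [0.992, -0.127, -0.005, 0.002]
wrist_force: [-5.3, 2.0, 2.5]
grip_width: -0.0
```

```bash
python3 - <<'E'
from h import *
st();wing();  snap('wrist','w18.png');wing()
E
```

```text
t 15.25 fix xy mm [ 3.9 50.9] z 0.2863 yawy -114.1 zax [-0.011 -0.002 -1.   ] F [-5.3  2.   2.5] grip -0.0
tcp ang 274.4 rad 51.0 wing est 293.8  Ftan -5.1 Frad 2.4 Fz 2.5 M [0.27 1.15 0.03]
tcp ang 274.3 rad 51.0 wing est 293.8  Ftan -5.2 Frad 1.1 Fz 4.3 M [ 0.23  1.07 -0.01]
```

View pics/w18.png

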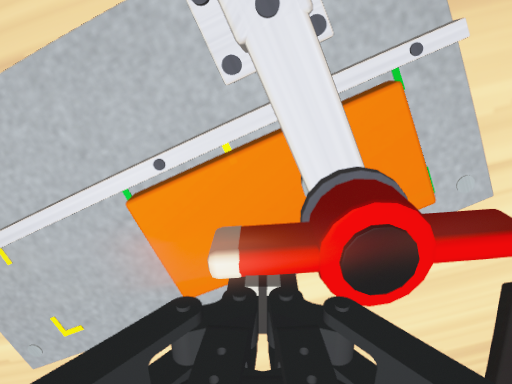

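The force rises again past the snap, so one click is done and the clutch is re-winding. I'll back off behind the wing and lift clear.

>>> drive_tool --pt "-1 0 0 0 0 0 0" --pt "-2.5 0 0 0 0 0 0" --pt "-3 0 -2 0 0 0 0" --pt "-3 0 -6 0 0 0 0" --pt "-3 0 -10 0 0 0 0"

```text
time: 15.92
position: [0.5131, 0.0019, 0.3892]
orientation: [0.992, -0.128, -0.005, 0.002]
wrist_force: [0.4, 0.3, -0.8]
grip_width: -0.0001
```

```bash
python3 - <<'E'
from h import *
st();c=r.get_calibration('wrist');np.savez('cal_w19.npz',**c); snap('wrist','w19.png'); snap('side','s19.png')
a=cv2.imread('pics/s19.png')[150:240,210:355]; cv2.imwrite('pics/s19c.png',cv2.resize(a,None,fx=5.4,fy=5.4,interpolation=cv2.INTER_CUBIC))
E
```

```text
t 15.93 fix xy mm [-22.7  63. ] z 0.3892 yawy -114.2 zax [-0.01  -0.003 -1.   ] F [ 0.4  0.3 -0.8] grip -0.0001
```

View pics/w19.png

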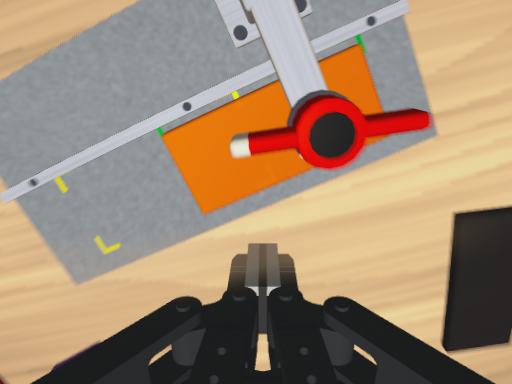

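View pics/s19c.png

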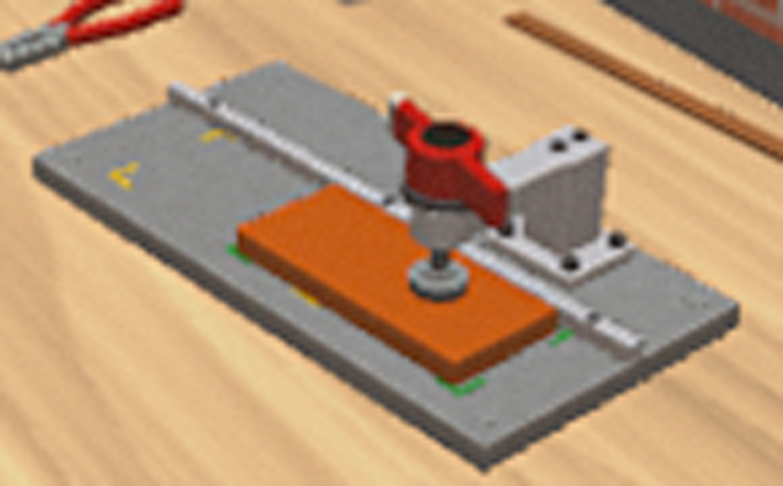

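```bash
python3 - <<'E'
from h import *
c=dict(np.load('cal_w19.npz'))
for z in (.128,.14):
    a,b=[w2f(pix2w(c,p,z)[:2]) for p in [(231,148),(430,119)]]; d=a-b
    print(a*1e3,b*1e3,np.hypot(*d)*1e3,'angle cw',np.degrees(np.arctan2(-d[1],d[0]))%360)
a=cv2.imread('pics/w19.png')[70:190,210:410]; cv2.imwrite('pics/w19c.png',cv2.resize(a,None,fx=4,fy=4,interpolation=cv2.INTER_CUBIC))
st(); delta((-.10,.16),.42)
E
```

```text
[16.77920444 67.73914027] [-20.0575797  -64.76297822] 137.52730663863736 angle cw 285.5364103936106
[18.73449859 65.69265477] [-16.1732523  -59.87072035] 130.32540904806902 angle cw 285.53641039361054
t 16.02 fix xy mm [-22.4  62.6] z 0.3911 yawy -114.1 zax [-0.005 -0.003 -1.   ] F [ 0.5 -0.7  0.3] grip 0.0001
delta [-11.08  -5.7   -2.86] rot [0. 0. 0.]
```

View pics/w19c.png

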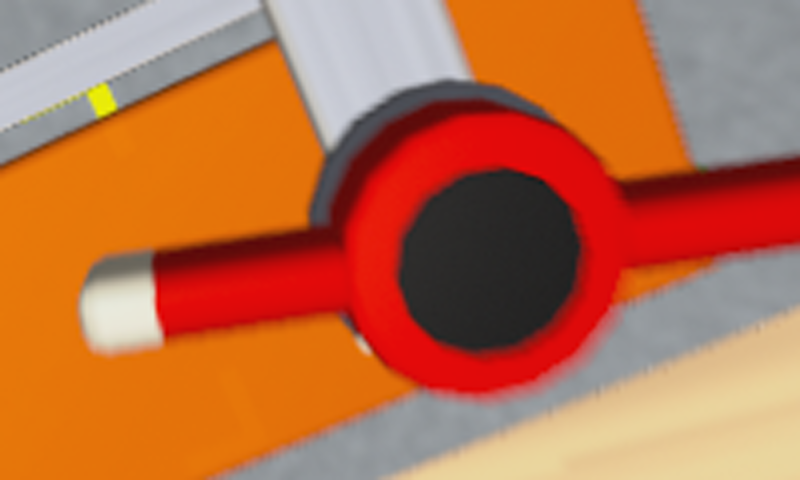

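The wing rests at 285.5° = 4.98 rad, which matches the prediction of 4.2 + 0.785. The white index line at (362,345) in the crop lags the wing by about 45°, so that is one click. Last, a check of the slab from above with the arm moved aside.

>>> drive_tool --pt "-3 -2 -2 0 0 0 0" --pt "-7 -4 -3 0 0 0 0" --pt "-12 -6 -3 0 0 0 0" --pt "-17 -8 -3 0 0 0 0" --pt "-20 -9 -3 0 0 0 0"

```text
time: 16.65
position: [0.3412, 0.1403, 0.4222]
orientation: [0.992, -0.127, -0.002, 0.001]
wrist_force: [0.8, 0.5, 0.8]
grip_width: -0.0004
```

```bash
python3 - <<'E'
from h import *
st(); snap('top','t20.png'); snap('side','s20.png'); st()
a=cv2.imread('pics/t20.png')[110:215,175:325]; cv2.imwrite('pics/t20c.png',cv2.resize(a,None,fx=5.3,fy=5.3,interpolation=cv2.INTER_CUBIC))
E
```

```text
t 16.65 fix xy mm [-169.4  227.8] z 0.4222 yawy -114.1 zax [-0.005 -0.001 -1.   ] F [0.8 0.5 0.8] grip -0.0004
t 16.75 fix xy mm [-169.6  228.2] z 0.4221 yawy -114.0 zax [-0.006 -0.001 -1.   ] F [0.9 0.2 0.5] grip -0.0004
```

View pics/t20c.png

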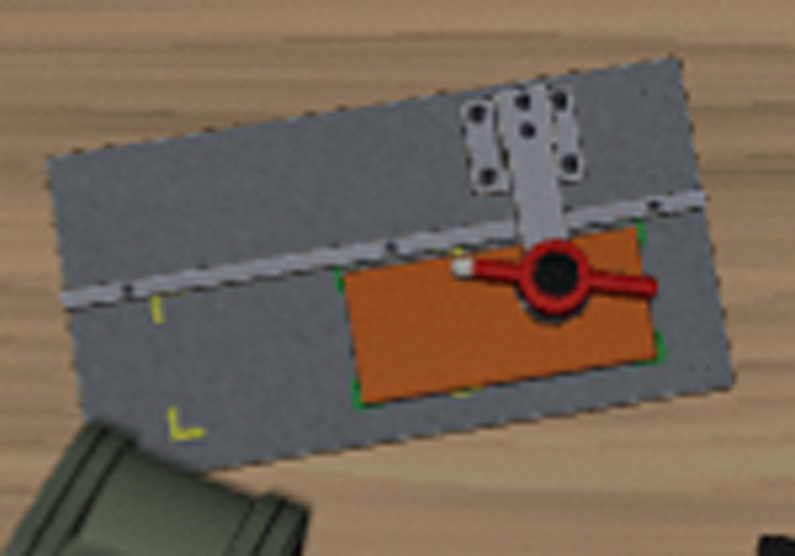

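View pics/s20.png

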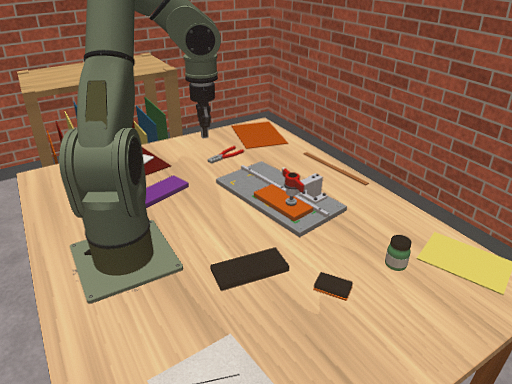

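```bash
python3 - <<'E'
from h import *
c=dict(np.load('cal_top.npz'))
P=lambda p,z:w2f(pix2w(c,((p[0]+.5)/5.3-.5+175,(p[1]+.5)/5.3-.5+110),z)[:2])
sl=[P(p,.04) for p in [(345,272),(637,228),(657,357),(361,403)]]
t,a,res=fit2([[.045,.1],[.045,-.1],[-.045,-.1],[-.045,.1]],sl); print('slab fix mm',t*1e3,'rot rad',a,res*1e3)
r.sign_off()
E
```

```text
slab fix mm [-4.5702495  36.50677313] rot rad -0.009864028546790554 [[-0.87256431 -1.67210085]
 [-0.69146226  0.40047485]
 [ 1.28200315  0.75181023]
 [ 0.28202342  0.51981578]]
the job is handed in; nothing more can be done
```

I slid the slab along the fence into the green marks and turned the knob through one click, so the slab is left clamped. The job is handed in, at about 17 s of the 69 s allowed.

**How it went:** I pushed the slab toward the fence, then along it from its loading end with both fingers half open. Then I pushed the white-tipped wing round the robot side with the fingers closed. The force climbed to about 9 N, fell at the snap, and rose again. At that point I stopped, backed off and lifted clear.

**Last checks:**
- **Slab position:** in the final top view it is about 4.6 mm from the marks' centre in x and 1.5 mm in y, turned by about 0.01 rad. That is inside the 12 mm and 0.08 rad limits. It stands slightly away from the fence; I didn't correct that because there was margin and the gripper would have come close to the knob.
- **Click:** the wing rests at 4.98 rad, as predicted for one click. The collar's index line lags it by about 45°, which agrees.
- **Bystanders:** the jar, hand pad and pliers look unmoved in the last side view.
- **Robot:** the arm stands clear with wrist force near zero.

**Not checked or slightly off:** the foot's clamping force can't be measured directly; I infer it from the click. The wrist and top cameras disagreed by 2–5 mm on some points, so I trusted the distances to the marks.

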